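# Tip the gauge block out of the divided organiser

### The arm

A 6-joint arm with a two-finger parallel gripper is mounted at the origin on a cart in front of the work surface, level with it; the furniture and walls round the work are solid. World frame = base frame: x ahead of the robot, y to its left, z up, the work surface at z = 0. Lengths are in m, angles in degrees, forces in N, time in s.
With the tool pointing down it reaches from about 0.375 to 0.9 m from the base axis. Payload 3.1 kg.
Tool frame: the origin (TCP) lies at the very end of the fingers, on their centre line; the grasp point (between the pads) lies 19 mm behind it; z points along the fingers, y is the line along which they close (so a half turn about z gives the same grasp; the last joint's range is limited). The gripper opens to 87 mm and grips with 3 to 60 N. Pads are 19 mm wide; open, the fingers measure 117 mm over their backs; the gripper's body (75 mm by 190 mm) begins 51 mm behind the grasp point.
Start: joints at [-86.889, 30.224, 82.088, -0, 67.689, -10.227], TCP at [0.144, -0.608, 0.223] pointing down, gripper open.
Joint ranges: [-176.69, 176.69], [-43.24, 126.21], [12.49, 139.97], [-82, 262], [0, 151.66], [-163.58, 163.58]. Speed limits (degrees/s): [159.86, 159.86, 180, 180, 180, 180].

### API

Orientations are given as a 3x3 rotation matrix whose columns are the frame's x, y, z axes.
In Python, from rig import bot, imaging gives the robot as it stands.
- The arm moves only by the tool drive_tool, never from a script. Its argument "deltas" is text: rows parted by semicolons, each of 5 numbers parted by spaces: the finger opening in mm, from 0 to 87, then the shift along the world's x, y, z in mm, then the turn about the world's z in rad. In form: jaw dx dy dz twist; .... A call has 1 to 12 rows; each row is the pose to reach, as a shift and turn from the pose commanded when the call began; what a row does not reach only later rows make up. A row lasts 1/10 s, in which the tool goes at most 50 mm and 8.59 degrees, less where a joint would pass 70% of its speed; a pose out of reach is approached as far as the arm can. A call with a gripper value outside its range is refused whole. The fingers move at their own pace and stop on an object; the grip force is fixed at half the most. Time passes only in rows, so rows that repeat a pose let the fingers close. It gives the time, the measured TCP pose, the force, the opening and the grip force at its end, in the units of the state.
- bot.read_state(): the state, without advancing time (a new reading comes with each control period).
- imaging.capture(name): name is "scene" or "top" or "wrist"; returns the picture (480x640x3 uint8, red, green, blue); there is no depth.
- imaging.camera_model(name): a dict with "fx", "fy", "cx", "cy" (pixels), "T" (4x4, takes a point from camera to world coordinates). Camera axes: x right, y down, z forward; pixel columns grow to the right and rows downward; lengths in m; the calibration is good to about 2 mm. A picture is of the moment at which its call begins: read the wrist's pose just before it. camera_model takes no time and is no camera call; for the wrist camera it gives the pose at the moment of the call.
- bot.hand_in(): hands the job in; it is judged then, once.
The state is a dict: "time_s": time; "joint_positions": joint angles; "qvel": joint speeds; "tau": joint torques, N m; "position": TCP position; "tcp_rot": TCP orientation; "force": force on the tool from outside, world axes, zero at the start; "moment": the same for the moment, N m; "opening": opening from 0.0 (shut) to 1.0 (fully open); "grasp_force": force on a finger pad.
Only numpy, scipy, OpenCV 4.12 (cv2) and the standard library are available. Lean on these libraries where they do the work, as an engineer would, in place of code of your own. Each camera call takes 0.05 s, during which the arm holds its last target. There are 200 camera calls.

### The job

Pick up the small divided organiser by its centre post, carry it over the open metal tray and tilt it towards the corner of the compartment that holds the steel gauge block, so that only this block slides out into the tray. The box of blades must stay in the organiser, and the fingers must not touch either part. Then set the organiser back down upright about where it stood and let go.

Things in the scene. Friction and masses are not known exactly. Their poses are not given: they have to be found in the camera images.
- organiser: loose grey plastic organiser, 0.22-0.37 kg: 128x128 mm, corners cut 32 mm, walls 32 mm high, floor 4 mm. Dividers along its x and y axes make 4 compartments; each is open, without sill, at its cut outer corner, 45 mm wide, 68 mm from the centre. Square post 24x24 mm, sides along x and y, up to 94 mm: grasp above 60 mm. Origin: centre of underside, z up. Parts in it slide above about 22 deg of tilt
- gauge_block: plain steel gauge block, a 25 mm cube, loose, 0.12 kg, lying in one compartment of the organiser about 30 mm from each divider; origin at the centre of its underside. Tilt the organiser 40 to 45 degrees straight towards its corner and it slides out of the open corner
- blade_box: small yellow box of blades, 35x50x28 mm, loose, 0.06 kg, lying in the compartment next to the gauge block's; it stays there if the organiser tilts towards the gauge block's corner; origin at the centre of its underside
- catch_tray: open tray of bare metal, 150 (x) x 180 (y) mm, walls 3 mm thick, 40 mm high, rim to 43 mm, 0.9 kg, on the bench left of the press jig; origin at the centre of its underside, z up. Tall stacks stand behind it and to its left: there is room to lean the hand towards the robot or to the right. The jig, up to 0.22 m high, stands between it and the organiser: pass it on the robot's side
Mind the look-alikes: they are no part of the job. There is more than one size of the blade_box; the job needs the larger.

How it is judged (in metres and radians):
On the way:
1. the organiser is lifted off the bench with the gauge block still in it (height (world z) of organiser above 0.03 m and horizontal distance between gauge_block and organiser below 0.075 m and z of gauge_block in the frame of organiser above -0.005 m), for 0.2 s.
At the end, for the whole second after the job is handed in: The gauge block lies at rest inside the tray; the blade box is still in the organiser; the organiser stands upright (within 7 degrees) and at rest on the bench, within 60 mm of where it stood at the start (x of gauge_block in the frame of catch_tray between -0.072 and 0.072 m and y of gauge_block in the frame of catch_tray between -0.087 and 0.087 m and height (world z) of gauge_block below 0.04 m and linear speed of each of gauge_block, organiser below 0.02 m/s and horizontal distance between blade_box and organiser below 0.07 m and z of blade_box in the frame of organiser between -0.002 and 0.045 m and angle between organiser's own z axis and vertical below 0.12 rad and height (world z) of organiser below 0.01 m and distance of organiser from where it was at the start of the episode below 0.06 m); the robot touches nothing.
It fails at once if the fingers touch the gauge block (contact force between the fingers and gauge_block above 0.5 N).
It fails at once if the fingers touch the blade box (contact force between the fingers and blade_box above 0.5 N).
It also fails if it takes over 62 s, if anything falls off the work surface, if the arm or the gripper's body presses on something with over 40 N, if the wrist force passes 120 N, or if a joint passes its speed limit or range.

## Working session

There is one attempt and no reset: what is moved stays moved. The work goes in short steps, Python scripts to look and compute and a tool call to move; the robot and the scene stay as the last step left them, time stands still between calls to the robot, and variables do not carry over. Pictures are saved under pics/ and viewed, at most 10 in all, crops included, and the job is handed in when it is done.

Besides the shell and the picture viewer there is one more tool, called in YAML: its name, and indented under it one key for each argument. drive_tool: Moves the arm, as the interface text tells. Its arguments: {"type":"object","properties":{"deltas":{"type":"string"}},"required":["deltas"]}

```bash
ls -la; mkdir -p pics
python3 - <<'E'
from rig import bot, imaging
import cv2
print(bot.read_state()); print([x for x in dir(bot) if x[0]!='_'],[x for x in dir(imaging) if x[0]!='_'])
for n in("scene","top"):
    cv2.imwrite(f"pics/{n}0.png",imaging.capture(n)[:,:,::-1]); print(imaging.camera_model(n))
E
```

```text
total 12
drwxr-xr-x  3 agent agent 4096 Dec  2 11:08 .
drwxr-xr-x 23 root  root  4096 Dec  2 11:08 ..
drwxr-xr-x  2 agent agent 4096 Dec  2 11:08 pics
{'time_s': 0.0, 'joint_positions': array([-8.68883789e+01,  3.02807771e+01,  8.21553617e+01, -2.33619961e-03,
        6.76896377e+01, -1.02276264e+01]), 'qvel': array([ 0.02362538,  0.08969159,  0.02873746,  0.07199796, -0.00045847,
        0.02810725]), 'tau': array([-2.70339951e-04, -4.40040135e+01, -1.76594836e+01,  6.33455906e-02,
        5.82415215e-02, -1.62336551e-04]), 'position': array([ 0.14417124, -0.60739483,  0.22155791]), 'tcp_rot': array([[ 9.73017508e-01,  2.30731240e-01, -1.56825454e-04],
       [ 2.30731024e-01, -9.73015107e-01,  2.18992737e-03],
       [ 3.52691121e-04, -2.16702217e-03, -9.99997590e-01]]), 'force': array([-0.5890921 ,  0.71822817, -0.22701334]), 'moment': array([-0.01156479,  0.03844913, -0.04147147]), 'grasp_force': 0.0, 'opening': 1.0026733050383287}
['PlanningError', 'hand_in', 'read_state'] ['camera_model', 'capture']
{'fx': 605.8163189037484, 'fy': 605.8163189037484, 'cx': 322.92038433257017, 'cy': 239.00699000858665, 'T': array([[ 0.57894655, -0.31923157,  0.75027468, -0.32740229],
       [-0.81525928, -0.21178752,  0.53897899, -0.63826752],
       [-0.0131603 , -0.92370842, -0.38287015,  0.4899308 ],
       [ 0.        ,  0.        ,  0.        ,  1.        ]])}
{'fx': 434.9948186028771, 'fy': 434.9948186028771, 'cx': 315.6438369935094, 'cy': 241.54696338188572, 'T': array([[-0.00965726, -0.98242004,  0.18643393,  0.32229246],
       [-0.99986019,  0.01203219,  0.01161135, -0.03370166],
       [-0.01365043, -0.18629573, -0.98239888,  0.95030714],
       [ 0.        ,  0.        ,  0.        ,  1.        ]])}
```

View pics/top0.png

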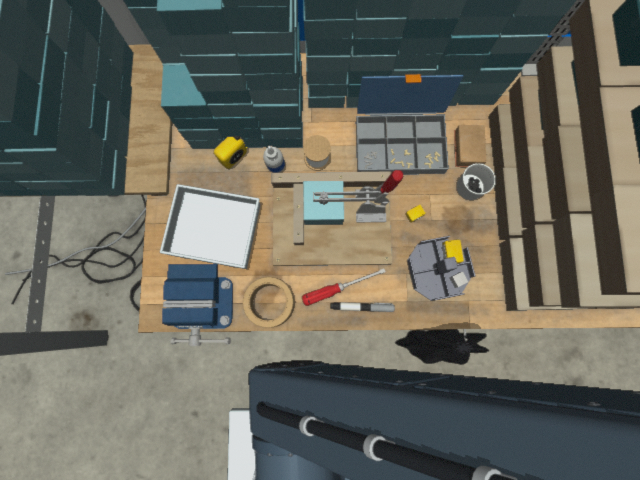

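View pics/scene0.png

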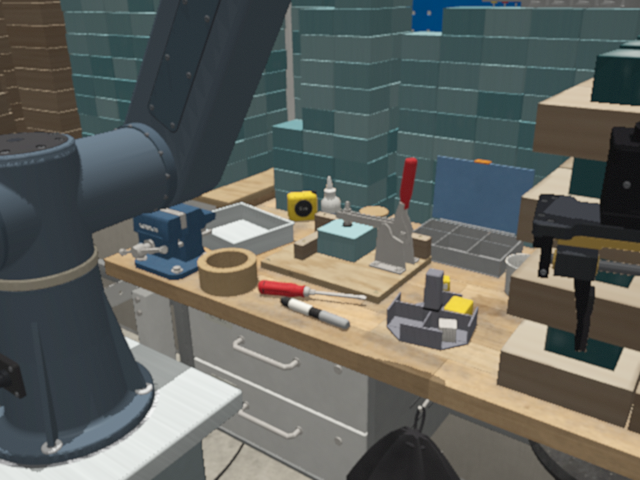

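```bash
cat > h.py <<'E'
import numpy as np, cv2
from rig import bot, imaging
def ray(m,u,v,z):
    T=m["T"]; d=T[:3,:3]@np.array([(u-m["cx"])/m["fx"],(v-m["cy"])/m["fy"],1]); o=T[:3,3]
    return (o+d*(z-o[2])/d[2]).round(4)
def proj(m,p):
    T=m["T"]; q=T[:3,:3].T@(np.array(p)-T[:3,3]); return (q[:2]/q[2]*m["fx"]+[m["cx"],m["cy"]]).round(1)
E
python3 - <<'E'
from h import *
t=imaging.camera_model("top")
im=cv2.imread("pics/top0.png")
cv2.imwrite("pics/orgcrop.png",cv2.resize(im[225:310,395:485],None,fx=7,fy=7,interpolation=cv2.INTER_CUBIC))
for n,u,v,z in [("post",443,251,.094),("org",440,268,.032),("gauge",460,279,.029),("blade",455,250,.032)]+[("tray",*c,.043) for c in [(177,186),(259,200),(245,268),(162,252)]]+[("vise",196,290,.1),("ring",269,302,.04),("stack",300,147,.0)]:
    print(n,ray(t,u,v,z))
E
```

```text
post [ 0.4626 -0.2765  0.094 ]
org [ 0.4364 -0.2855  0.032 ]
gauge [ 0.4129 -0.3269  0.029 ]
blade [ 0.4746 -0.3197  0.032 ]
tray [0.6218 0.2789 0.043 ]
tray [0.5876 0.0988 0.043 ]
tray [0.4397 0.1262 0.043 ]
tray [0.4759 0.3036 0.043 ]
vise [0.3901 0.2113 0.1   ]
ring [0.3683 0.0752 0.04  ]
stack [0.7264 0.0117 0.    ]
```

View pics/orgcrop.png

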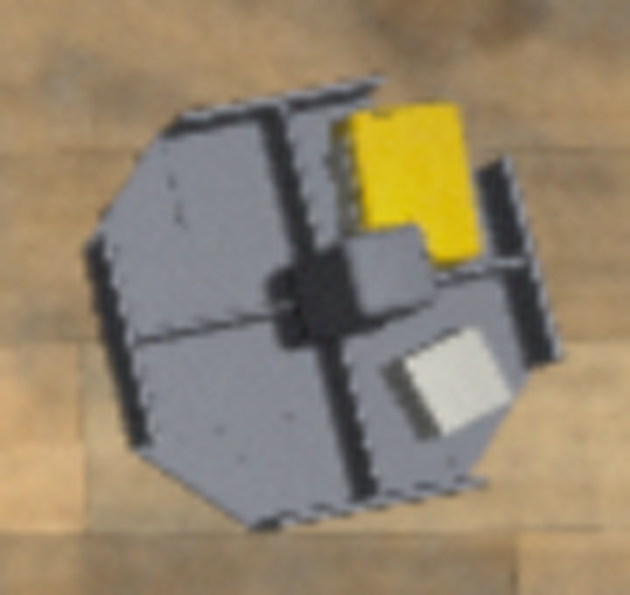

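Run:
```python
from h import *
t=imaging.camera_model("top");s=imaging.camera_model("scene")
print("post",ray(t,451.1,263.3,.094), "org floor ctr chk: post base px", proj(t,[*ray(t,451.1,263.3,.094)[:2],0]), proj(s,ray(t,451.1,263.3,.094)))
print("gauge",ray(t,395+455/7,225+380/7,.029),"blade",ray(t,395+415/7,225+178/7,.032))
for n,u,v in [("vise right jaw back-right",217,266),("vise left back",169,266),("fence near corner",303,243),("ring",269,302)]:
    print(n,[(z,ray(t,u,v,z)[:2],proj(s,ray(t,u,v,z))) for z in (.03,.06,.09,.12)])
```

```text
post [ 0.4378 -0.2909  0.094 ] org floor ctr chk: post base px [438.5 269.2] [432.4 270.8]
gauge [ 0.4123 -0.3268  0.029 ] blade [ 0.4737 -0.3181  0.032 ]
vise right jaw back-right [(0.03, array([0.4463, 0.1885]), array([212. , 240.4])), (0.06, array([0.4423, 0.1813]), array([211.9, 227.7])), (0.09, array([0.4382, 0.1741]), array([211.8, 214.6])), (0.12, array([0.4342, 0.1668]), array([211.7, 201. ]))]
vise left back [(0.03, array([0.4475, 0.2916]), array([176.9, 229.6])), (0.06, array([0.4434, 0.281 ]), array([177.4, 217.7])), (0.09, array([0.4393, 0.2704]), array([177.9, 205.3])), (0.12, array([0.4353, 0.2598]), array([178.4, 192.5]))]
fence near corner [(0.03, array([0.4941, 0.0044]), array([300.4, 253.1])), (0.06, array([0.4885, 0.0032]), array([298.7, 239.4])), (0.09, array([0.4829, 0.0019]), array([296.9, 225.4])), (0.12, array([0.4773, 0.0007]), array([295. , 210.9]))]
ring [(0.03, array([0.3689, 0.0764]), array([225.9, 267.6])), (0.06, array([0.3673, 0.0729]), array([225.5, 253. ])), (0.09, array([0.3658, 0.0693]), array([225.1, 238. ])), (0.12, array([0.3643, 0.0657]), array([224.7, 222.6]))]
```

```bash
python3 -c "
import cv2
im=cv2.imread('pics/scene0.png')[180:360,120:500]
cv2.imwrite('pics/sc.png',cv2.resize(im,None,fx=2.1,fy=2.1,interpolation=2))"
```

```text
(no output)
```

View pics/sc.png

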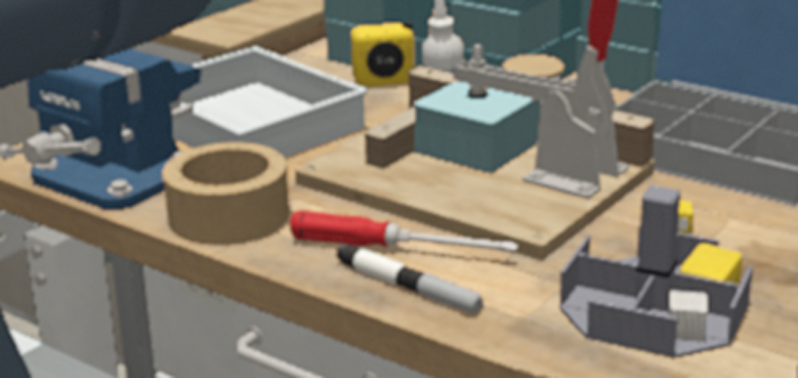

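drive_tool:
  deltas: "87 20 40 0 0; 87 42 82 0 0; 87 62 123 0 0; 87 83 164 0 0; 87 105 206 0 -0.03; 87 126 248 0 -0.03; 87 168 265 0 -0.03; 87 210 282 0 -0.03; 87 252 299 -10 -0.03; 87 294 316 -30 -0.03; 87 294 316 -50 -0.03; 87 294 316 -50 -0.03"

```text
time_s: 1.3
position: [0.4376, -0.2895, 0.1699]
tcp_rot: [[0.979, 0.204, -0.005], [0.204, -0.979, 0.005], [-0.004, -0.006, -1.0]]
force: [-0.2, 0.5, -1.1]
opening: 0.997
grasp_force: 0.0
```

Run:
```python
from h import *
s=bot.read_state();m=imaging.camera_model("wrist")
cv2.imwrite("pics/w1.png",imaging.capture("wrist")[:,:,::-1])
print(s["time_s"],s["position"],s["tcp_rot"].round(3),s["force"],s["joint_positions"].round(1))
print(proj(m,[.4378,-.2909,.094]),m["T"].round(3), m["fx"],m["cx"],m["cy"])
```

```text
1.3 [ 0.43756985 -0.28950627  0.16987841] [[ 0.979  0.204 -0.005]
 [ 0.204 -0.979  0.005]
 [-0.004 -0.006 -1.   ]] [-0.18288261  0.48307916 -1.07266339] [-45.7  26.9  99.3  -0.   54.2  32.5]
[322.3 259.4] [[ 0.204 -0.942 -0.265  0.511]
 [-0.979 -0.198 -0.049 -0.275]
 [-0.007  0.27  -0.963  0.333]
 [ 0.     0.     0.     1.   ]] 407.0081904369174 319.3220901913236 247.36769397783405
```

View pics/w1.png

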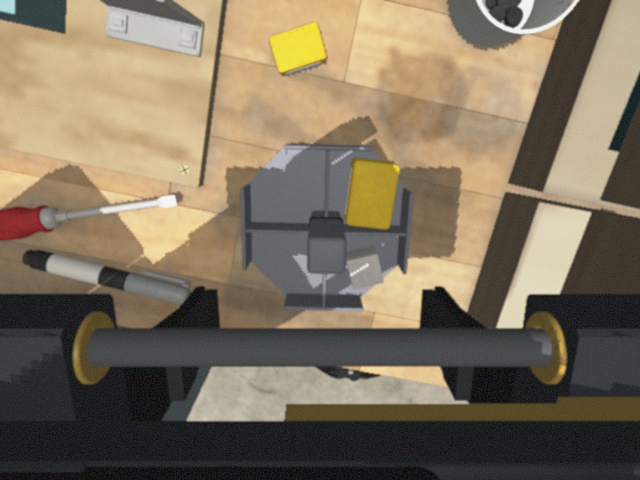

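drive_tool:
  deltas: "87 3 -3 -30 0; 87 3 -3 -70 0; 87 3 -3 -100 0; 87 3 -3 -120 0; 87 3 -3 -120 0; 20 3 -3 -120 0; 0 3 -3 -120 0; 0 3 -3 -120 0; 0 3 -3 -120 0; 0 3 -3 -120 0; 0 3 -3 -120 0; 0 3 -3 -120 0"

```text
time_s: 2.55
position: [0.4413, -0.2951, 0.0527]
tcp_rot: [[0.979, 0.202, 0.0], [0.202, -0.979, -0.0], [0.0, 0.0, -1.0]]
force: [0.8, -0.2, 0.1]
opening: 0.449
grasp_force: 0.0
```

drive_tool:
  deltas: "0 0 0 0 0; 0 0 0 0 0; 0 0 0 0 0; 0 0 0 0 0; 0 0 0 0 0; 0 0 0 0 0"

```text
time_s: 3.15
position: [0.4407, -0.2945, 0.0524]
tcp_rot: [[0.979, 0.202, -0.001], [0.202, -0.979, 0.001], [-0.001, -0.001, -1.0]]
force: [-1.8, 2.0, 1.7]
opening: 0.275
grasp_force: 29.9
```

drive_tool:
  deltas: "0 0 0 3 0; 0 0 0 10 0; 0 0 0 20 0; 0 0 0 32 0; 0 0 0 45 0; 0 0 0 58 0; 0 0 0 72 0; 0 0 0 86 0; 0 0 0 100 0; 0 0 0 112 0; 0 0 0 119 0; 0 0 0 122 0"

```text
time_s: 4.35
position: [0.4415, -0.2954, 0.1757]
tcp_rot: [[0.98, 0.201, 0.001], [0.201, -0.98, -0.001], [0.001, 0.002, -1.0]]
force: [-0.3, 0.1, -4.9]
opening: 0.272
grasp_force: 29.9
```

Run:
```python
from h import *
s=bot.read_state()
cv2.imwrite("pics/w2.png",imaging.capture("wrist")[:,:,::-1])
print(s["time_s"],s["force"],s["moment"],s["grasp_force"])
```

```text
4.35 [-0.32754956  0.06670498 -4.8640595 ] [ 0.09949569 -0.03667869  0.0181034 ] 29.888754333369434
```

View pics/w2.png

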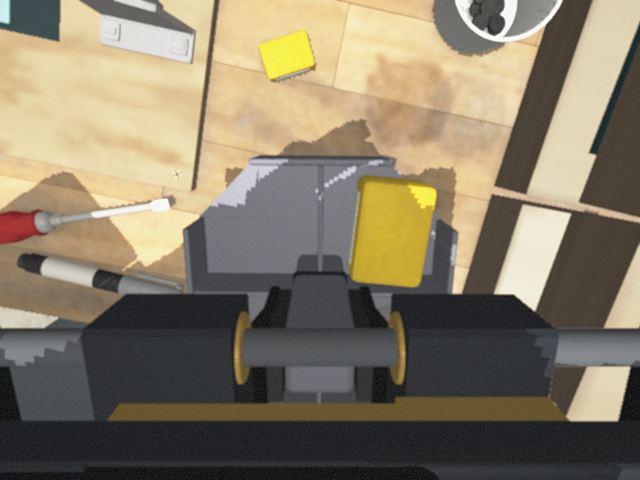

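drive_tool:
  deltas: "0 -1 3 0 0.04; 0 -3 10 0 0.12; 0 -6 22 0 0.23; 0 -9 36 0 0.35; 0 -13 51 0 0.47; 0 -17 67 0 0.59; 0 -21 84 0 0.71; 0 -25 101 0 0.83; 0 -29 117 0 0.95; 0 -32 131 0 1.06; 0 -34 141 0 1.14; 0 -35 145 0 1.18"

```text
time_s: 5.6
position: [0.4051, -0.1486, 0.174]
tcp_rot: [[0.184, 0.983, -0.002], [0.983, -0.184, 0.002], [0.001, -0.002, -1.0]]
force: [0.3, 0.1, -4.5]
opening: 0.27
grasp_force: 29.9
```

drive_tool:
  deltas: "0 0 3 0 0.04; 0 0 10 0 0.12; 0 0 22 0 0.23; 0 0 36 0 0.35; 0 0 51 0 0.47; 0 1 67 0 0.59; 0 2 84 0 0.71; 0 3 101 0 0.83; 0 3 117 0 0.95; 0 4 131 0 1.06; 0 4 141 0 1.14; 0 4 145 0 1.18"

```text
time_s: 6.8
position: [0.4096, -0.0041, 0.1742]
tcp_rot: [[-0.839, 0.544, -0.001], [0.544, 0.839, 0.0], [0.002, -0.0, -1.0]]
force: [0.2, -1.0, -4.0]
opening: 0.272
grasp_force: 29.9
```

drive_tool:
  deltas: "0 0 0 0 0.04; 0 0 0 0 0.12; 0 0 0 0 0.23; 0 0 0 0 0.35; 0 0 0 0 0.47; 0 0 0 0 0.59; 0 0 0 0 0.7; 0 0 0 0 0.78; 0 0 0 0 0.83; 0 0 0 0 0.85; 0 0 0 0 0.85; 0 0 0 0 0.85"

```text
time_s: 8.0
position: [0.4101, -0.0051, 0.1744]
tcp_rot: [[-0.964, -0.267, -0.0], [-0.267, 0.964, 0.0], [0.0, 0.0, -1.0]]
force: [-0.1, 0.5, -3.9]
opening: 0.272
grasp_force: 29.9
```

Run:
```python
from h import *
s=bot.read_state()
t=imaging.capture("top")[:,:,::-1]
a=cv2.resize(t[150:350,130:410],None,fx=2.5,fy=2.5,interpolation=2)
cv2.imwrite("pics/t2.png",a)
print(s["time_s"],s["position"],s["joint_positions"].round(1),s["tcp_rot"].round(3)[:,1],s["force"])
```

```text
8.0 [ 0.41014666 -0.00511333  0.17444734] [ -16.4   18.6  114.6   -0.    46.8 -121.9] [-0.267  0.964  0.   ] [-0.05204977  0.50954488 -3.9036652 ]
```

View pics/t2.png

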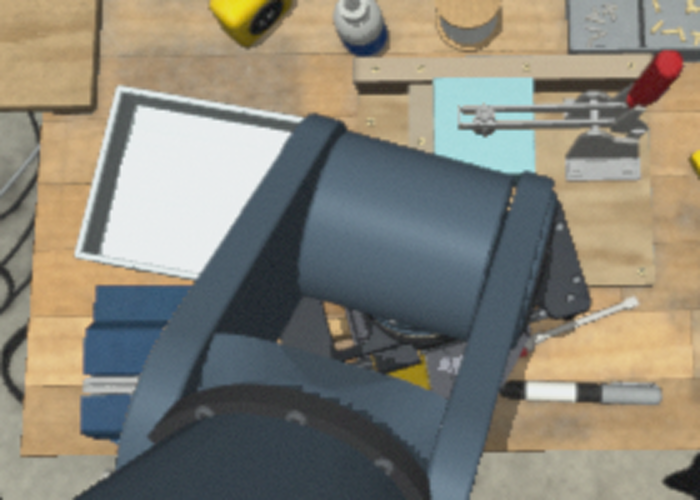

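drive_tool:
  deltas: "0 5 9 0 0; 0 17 30 0 0; 0 37 65 0 0; 0 59 103 0 0; 0 81 142 0 0; 0 57 100 0 0; 0 33 57 0 0; 0 13 22 0 0; 0 0 0 0 0; 0 -5 -9 0 0; 0 -8 -13 0 0; 0 -8 -13 0 0"

```text
time_s: 9.25
position: [0.4028, -0.018, 0.1747]
tcp_rot: [[-0.964, -0.267, 0.001], [-0.267, 0.964, 0.0], [-0.001, -0.0, -1.0]]
force: [0.1, -0.7, -3.4]
opening: 0.277
grasp_force: 30.0
```

Run:
```python
from h import *
f=[]
for i in range(3):
    t=imaging.capture("top")[:,:,::-1]; s=bot.read_state(); f.append(s["force"])
sc=imaging.capture("scene")[:,:,::-1]
print(s["time_s"],s["position"],s["tcp_rot"].round(3)[:,2],np.mean(f,0))
b=cv2.resize(t[170:290,150:290],None,fx=2.5,fy=2.5,interpolation=2)
c=cv2.resize(sc[140:300,140:340],None,fx=2.2,fy=2.2,interpolation=2)
h=max(b.shape[0],c.shape[0]);o=np.zeros((h,b.shape[1]+c.shape[1],3),np.uint8);o[:b.shape[0],:b.shape[1]]=b;o[:c.shape[0],b.shape[1]:]=c
cv2.imwrite("pics/c3.png",o)
```

```text
9.4 [ 0.40296557 -0.01752579  0.1746246 ] [ 0.001  0.    -1.   ] [-0.102221    0.09595922 -3.17391905]
```

View pics/c3.png

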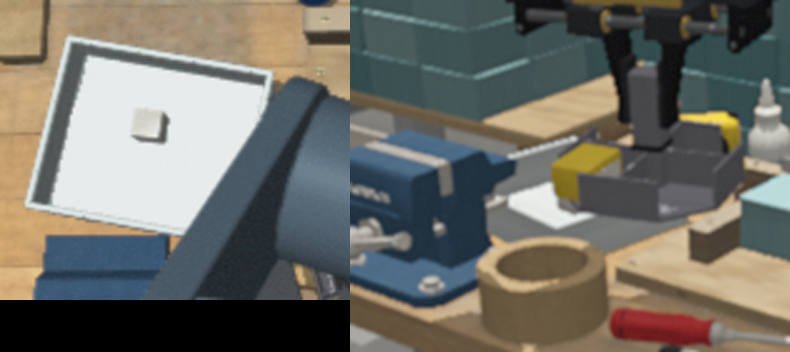

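Run:
```python
from h import *
im=imaging.capture("scene");m=imaging.camera_model("scene");s=bot.read_state();p=s["position"]
hsv=cv2.cvtColor(im,cv2.COLOR_RGB2HSV)
k=cv2.inRange(hsv,(18,120,60),(35,255,255)); k[:,:200]=0;k[:,300:]=0;k[:180]=0;k[260:]=0
n,l,st,c=cv2.connectedComponentsWithStats(k);print(st[1:].tolist(),c[1:].round(1).tolist())
# top-face: bright part
kb=k&cv2.inRange(hsv,(0,0,150),(255,255,255)); 
y,x=np.nonzero(kb);print(x.min(),x.max(),y.min(),y.max(),x.mean(),y.mean())
g=ray(m,x.mean(),y.mean(),p[2]-.0527+.032);e1=s["tcp_rot"][:2,1];e2=np.array([-e1[1],e1[0]])
d=(g-p)[:2];print("rel e1,e2",d@e1,d@e2,np.linalg.norm(d))
cv2.imwrite("pics/c4.png",cv2.resize(im[170:270,200:360,::-1],None,fx=5,fy=5,interpolation=2))
```

```text
[[289, 192, 11, 3, 32], [232, 205, 31, 26, 418]] [[294.2, 193.0], [244.4, 215.4]]
232 299 192 217 252.327868852459 209.27868852459017
rel e1,e2 0.03130388414104912 0.02397504667399296 0.039430141089861016
```

View pics/c4.png

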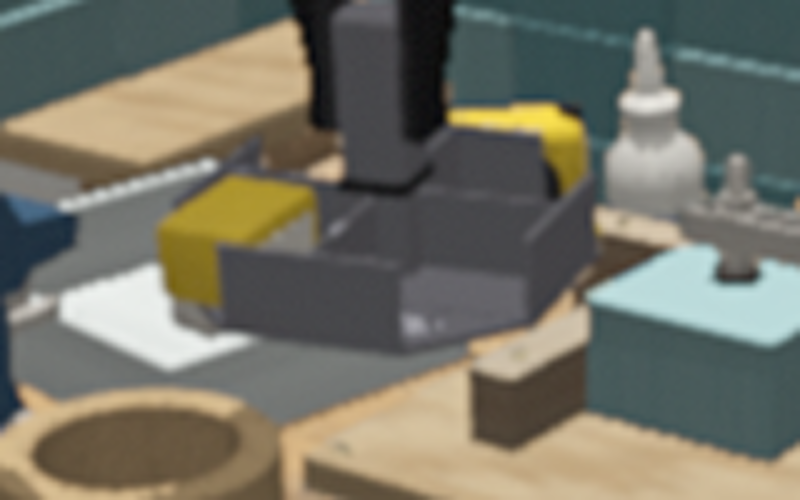

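drive_tool:
  deltas: "0 0 0 0 -0.04; 0 0 0 0 -0.12; 0 0 0 0 -0.23; 0 0 0 0 -0.35; 0 0 0 0 -0.47; 0 0 0 0 -0.59; 0 0 0 0 -0.7; 0 0 0 0 -0.78; 0 0 0 0 -0.83; 0 0 0 0 -0.85; 0 0 0 0 -0.85; 0 0 0 0 -0.85"

```text
time_s: 10.7
position: [0.4023, -0.0179, 0.1745]
tcp_rot: [[-0.838, 0.546, -0.0], [0.546, 0.838, 0.0], [0.0, -0.0, -1.0]]
force: [-0.1, 0.2, -2.8]
opening: 0.277
grasp_force: 30.0
```

drive_tool:
  deltas: "0 0 -3 0 -0.04; 0 0 -10 0 -0.12; 0 0 -22 0 -0.23; 0 0 -36 0 -0.35; 0 0 -50 0 -0.47; 0 0 -64 0 -0.59; 0 0 -79 0 -0.71; 0 0 -93 0 -0.83; 0 0 -107 0 -0.95; 0 1 -119 0 -1.06; 0 2 -128 0 -1.14; 0 3 -132 0 -1.18"

```text
time_s: 11.9
position: [0.4055, -0.1511, 0.1745]
tcp_rot: [[0.189, 0.982, 0.0], [0.982, -0.189, -0.0], [-0.0, 0.001, -1.0]]
force: [0.0, 0.6, -3.0]
opening: 0.274
grasp_force: 30.0
```

drive_tool:
  deltas: "0 1 -3 0 -0.04; 0 3 -10 0 -0.12; 0 6 -22 0 -0.23; 0 9 -36 0 -0.35; 0 13 -51 0 -0.47; 0 17 -67 0 -0.59; 0 21 -84 0 -0.71; 0 25 -101 0 -0.83; 0 29 -117 0 -0.95; 0 32 -131 0 -1.06; 0 34 -141 0 -1.14; 0 35 -145 0 -1.18"

```text
time_s: 13.1
position: [0.4405, -0.2964, 0.1743]
tcp_rot: [[0.98, 0.199, 0.0], [0.199, -0.98, -0.001], [0.0, 0.001, -1.0]]
force: [-0.7, 0.0, -2.9]
opening: 0.276
grasp_force: 30.0
```

drive_tool:
  deltas: "0 0 0 -3 0; 0 0 0 -10 0; 0 0 0 -22 0; 0 0 0 -36 0; 0 0 0 -50 0; 0 0 0 -65 0; 0 0 0 -79 0; 0 0 0 -92 0; 0 0 0 -103 0; 0 0 0 -110 0; 0 0 0 -115 0; 0 0 0 -117 0"

```text
time_s: 14.3
position: [0.4402, -0.2951, 0.0572]
tcp_rot: [[0.979, 0.201, -0.0], [0.201, -0.979, 0.0], [-0.0, -0.0, -1.0]]
force: [-0.5, -0.5, -3.8]
opening: 0.274
grasp_force: 30.0
```

drive_tool:
  deltas: "0 0 0 -1 0; 0 0 0 -2 0; 0 0 0 -3 0; 0 0 0 -4 0; 0 0 0 -4 0"

```text
time_s: 14.8
position: [0.4403, -0.2954, 0.0545]
tcp_rot: [[0.98, 0.201, 0.001], [0.201, -0.98, -0.001], [0.0, 0.001, -1.0]]
force: [-1.5, -0.0, 2.6]
opening: 0.274
grasp_force: 30.0
```

drive_tool:
  deltas: "0 0 0 -1 0; 40 0 0 -1 0; 60 0 0 -1 0; 60 0 0 -1 0; 60 0 0 -1 0; 60 0 0 -1 0; 60 0 0 -1 0; 60 0 0 -1 0; 60 0 0 -1 0; 60 0 0 -1 0"

```text
time_s: 15.8
position: [0.4402, -0.2951, 0.0525]
tcp_rot: [[0.98, 0.201, -0.0], [0.201, -0.98, 0.0], [-0.0, -0.0, -1.0]]
force: [-0.7, -0.6, -0.8]
opening: 0.689
grasp_force: 0.0
```

drive_tool:
  deltas: "60 0 0 5 0; 60 0 0 20 0; 60 0 0 45 0; 60 0 0 75 0; 60 0 0 105 0; 60 0 0 130 0; 60 0 0 140 0; 60 -20 10 140 0; 60 -40 40 140 0; 60 -50 70 140 0; 60 -50 100 140 0; 60 -50 110 140 0"

```text
time_s: 17.0
position: [0.3883, -0.182, 0.1919]
tcp_rot: [[0.979, 0.203, -0.003], [0.203, -0.979, 0.003], [-0.002, -0.003, -1.0]]
force: [-0.1, -0.5, -0.7]
opening: 0.694
grasp_force: 0.0
```

Run:
```python
from h import *
t=imaging.capture("top")[:,:,::-1];sc=imaging.capture("scene")[:,:,::-1]
a=cv2.resize(t[165:315,150:490],None,fx=1.2,fy=1.2,interpolation=2)
b=cv2.resize(t[220:310,395:485],None,fx=4.2,fy=4.2,interpolation=2)
c=cv2.resize(sc[250:360,370:500],None,fx=3,fy=3,interpolation=2)
o=np.zeros((560,800,3),np.uint8);o[:180,:408]=a;o[180:180+b.shape[0],:b.shape[1]]=b;o[180:180+c.shape[0],400:400+c.shape[1]]=c
cv2.imwrite("pics/fin.png",o)
print(bot.read_state()["time_s"])
```

```text
17.1
```

View pics/fin.png

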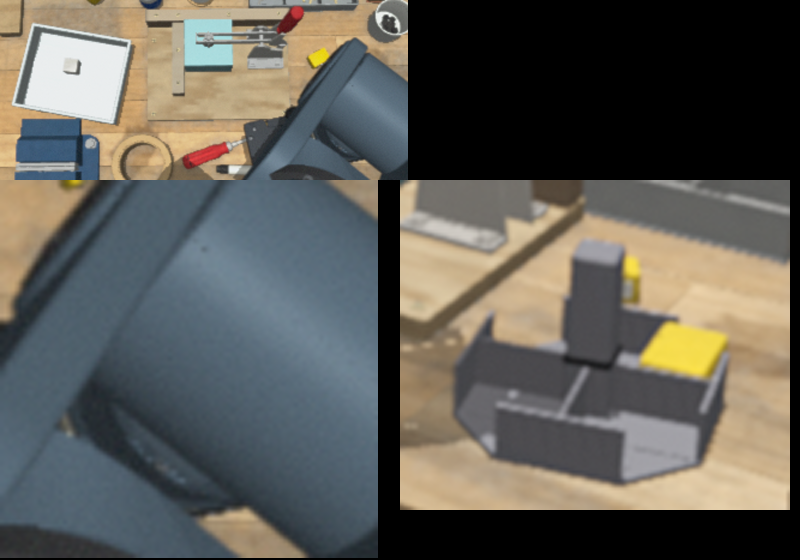

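The gauge block lies in the middle of the tray. The organiser stands upright where it was with the blade box inside, and the hand is clear, so I am handing in.

```bash
python3 -c "
from rig import bot
print(bot.hand_in())"
```

```text
the job is handed in; nothing more can be done
None
```

Handed in at about 17 s: the last pictures showed the gauge block in the tray and the blade box in the upright organiser, back where it stood and released; the drive tool cannot tilt the hand, so I ejected the block with a sharp level back-and-forth jerk along its corner instead of the 40–45° tilt, and the hand-in gave no verdict.

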